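# Snap the lamp tube into the light box and switch it on

### The arm

A 6-joint arm with a two-finger parallel gripper is mounted at the origin on the work surface. World frame = base frame: x ahead of the robot, y to its left, z up, the work surface at z = 0. Lengths are in mm, angles in degrees, forces in N, time in s.
With the tool pointing down it reaches from about 350 to 875 mm from the base axis. Payload 15.5 kg.
Tool frame: the origin (TCP) lies midway between the tips of the shut fingers; the grasp point (between the pads) lies 19 mm behind it (r.grip_point_offset is the distance from the TCP to the grasp point, in mm); z points along the fingers, y is the direction in which the jaws open and shut (so a half turn about z gives the same grasp; the last joint's range is limited). The gripper opens to 85 mm and grips with 20 to 120 N. Pads are 22 mm wide; open, the fingers measure 114 mm over their backs; the gripper's body (76 mm by 85 mm) begins 54 mm behind the grasp point. The pads swing forward as they close: fully open they stand 13 mm farther back than shut.
Start: joints at [61.507, 28.281, 77.091, -0, 74.628, -5.472], TCP at [244.418, 575.227, 231.277] pointing down, gripper open.
Joint ranges: [-166.48, 166.48], [-47.26, 123.95], [12.59, 153.08], [-70.14, 250.14], [6.76, 159.57], [-176.63, 176.63]. Speed limits (degrees/s): [108.29, 108.29, 147.25, 172.46, 172.46, 172.46].

### API

Orientations are given as a 3x3 rotation matrix whose columns are the frame's x, y, z axes.
In Python, from workcell import r gives the robot as it stands. The module is installed in compiled form; this text tells all that it offers.
- The arm moves only by the shell command python3 -m handwheel 'ROWS' [FORCE]. ROWS is JSON, a list of rows, each an object of numbers: "tx", "ty", "tz": the shift along the world's x, y, z in m; "ax", "ay", "az": the turn, a rotation vector about the world's x, y, z in degrees; "fingers": the finger opening in m, from 0 to 0.0854. In form: [{"tx": .., "ty": .., "tz": .., "ax": .., "ay": .., "az": .., "fingers": ..}, ...]. A call has 1 to 12 rows; each row shifts and turns the commanded pose from where the row before left it; what a row does not reach is not made up. A row lasts 1/12 s, in which the tool goes at most 41.7 mm and 7.16 degrees, less where a joint would pass 70% of its speed; a pose out of reach is approached as far as the arm can. A call with a gripper value outside its range is refused whole. The fingers move at their own pace and stop on an object; FORCE is the grip in N (left out, the last holds). Time passes only in rows, so rows that do not move let the fingers close. It gives the time, the measured TCP pose, the force and the opening at its end, in the units of the state.
- r.get_obs(): the state, without advancing time (a new reading comes with each control period).
- r.grab_frame(name): name is "side" or "top" or "wrist"; returns the picture (384x512x3 uint8, red, green, blue); there is no depth.
- r.camera_model(name): a dict with "mtx" (3x3 intrinsics, pixels), "extrinsics" (4x4, takes a point from world to camera coordinates). Camera axes: x right, y up, looking along -z (the intrinsics and any distortion apply to the point x, -y, -z); pixel columns grow to the right and rows downward; lengths in mm; the calibration is good to about 2 mm. A picture is of the moment at which its call begins: read the wrist's pose just before it. camera_model takes no time and is no camera call; for the wrist camera it gives the pose at the moment of the call.
- r.finish_job(): hands the job in, once; it reports no verdict.
The state is a dict: "clock": time; "q": joint angles; "qvel": joint speeds; "tau": joint torques, N m; "eef_pos": TCP position; "eef_rot": TCP orientation; "ft_force": force on the tool from outside, world axes, zero at the start; "moment": the same for the moment, N m; "gripper_width": finger opening in mm.
Only numpy, scipy, OpenCV 4.12 (cv2) and the standard library are available. Lean on these libraries where they do the work, as an engineer would, in place of code of your own. Each camera call takes 0.05 s, during which the arm holds its last target.

### The job

Take the longer of the two lamp tubes from the spares rack and press it straight down between the two spring clips of the open light box until both ends have snapped under the clips and it lies fully home, level in its rests; press by feel, never harder than about 20 N, and stop pressing as soon as it has snapped in. Then flip the light box's toggle switch over to its other side and let go, leaving the short tube and everything else on the bench where it is.

Things in the scene. Friction and masses are not known exactly. Their poses are not given: they have to be found in the camera images.
- long_tube_center (a point): The longer lamp tube (loose, about 60 g): white tube 22 mm in diameter, 90 mm long overall along its own y axis, with steel end caps whose last 5 mm taper from 22 mm to a 6 mm flat tip. Point: its centre, half-way along and on its axis; its spin about its own axis means nothing. It starts lying level in one of the two places of the spares rack.
- short_tube_center (a point): The shorter lamp tube, alike but 64 mm long, lying in the rack's other place (80 mm from axis to axis). Point: its centre. To be left where it is.
- rack: Grey spares rack fixed to the bench: base plate 150 x 75 x 6 mm with two places at x = -40 and +40 mm in its frame, each made of two V rests 8 mm wide at y = -23 and +23 mm, that hold a tube along the rack's y axis with the tube's axis 30 mm above the bench. Fingers pass on both sides of a tube between the rests, down to the base plate. Origin: centre of the underside; x and y as given, z up.
- lightbox: Cream fixed light box, cover off: 100 mm along x, from y = -135 to +80 mm, top 30 mm above the bench. Origin: on the bench straight below the seat; z up. The lamp carrier stands at its origin, the switch at y = -105 mm.
- seat (a point): Where the tube's centre lies when fully home, 82 mm above the bench at rest; the tube lies along this point's y, z is up. Two V rests 8 mm wide at y = -30 and +30 mm carry it; they stand on a spine 14 mm wide, so fingers at mid-length pass beside it down to the box top. Moves with the carrier.
- carrier (a joint): How far the soft-sprung lamp carrier (rests and clips together) has sunk, m; 0 at rest, stop at 0.018. Under the press it sinks well over 10 mm before the clips give, a different amount each time, so the seat must be followed down by feel. The force builds to some 9 to 16 N, falls by half or more as the ends snap in (then stop), and rises again if pressed on. Let go, it comes up again.
- clip_left_bead (a point): Rounded bead (5 mm thick, 14 mm wide) atop the sprung upright clip at the seat's +y end; point: its centre, 8 mm above and 44 mm along y from the seat. It overhangs the tube's tip by about 3.5 mm. A tube coming straight down touches it about 16 mm above home, pushes it outward by its taper and is held when the bead springs back over it.
- clip_right_bead (a point): The same bead of the clip at the seat's -y end.
- lamp_switch (a joint): Toggle switch lever of the light box, at x = 0, y = -105 mm of the seat, hinged about the seat's y axis 22 mm above the box top: 0 (start) leans to the seat's -x side, 1.0 leans to the +x side (on). It stays where it is left; under 3 N at its tip moves it.
- lamp_switch_tip (a point): End of the white switch lever, 55 mm from its hinge; about 100 mm above the bench at either end of its travel (at x = -26 mm of its hinge at 0, +26 mm at 1.0). Axes: x as the seat's when the lever is upright.
- oil_bottle: Amber bottle with green cap, 72 mm across, 200 mm tall, bystander. Origin: centre of its underside.
- dish: Pale closed dish, 92 mm across, 16 mm tall, bystander. Origin: centre of its underside.
- tape_roll: Blue tape roll lying flat, 90 mm across, 24 mm tall, bystander. Origin: centre of its underside.
- beaker: Glass beaker, 68 mm across, 90 mm tall, bystander. Origin: centre of its underside.
- specimen_jar: White jar, 48 mm across, 60 mm tall, bystander. Origin: centre of its underside.
- screwdriver: Screwdriver lying on the bench, 170 mm long, bystander. Origin: on its length.
Not all that is in view belongs to the job. Several things have the shape of the lightbox; the one meant has the colours described above. Leave any brown look-alike of the part that bears long_tube_center alone.

How it is judged (in metres and radians):
On the way, in this order (a step that is already met when the one before it is completed fails the run):
1. the long tube has snapped fully home between the clips, with the switch still off (z of long_tube_center in the frame of seat between -0.0025 and 0.0025 m and distance between long_tube_center and seat below 0.004 m and angle between the y axis of long_tube_center and the y axis of seat, either way round below 0.06 rad and value of joint lamp_switch below 0.3 rad), for 0.2 s.
2. the switch is flipped over (value of joint lamp_switch above 0.8 rad), for 0.2 s.
At the end, for the whole second after the job is handed in: The long tube lies released and at rest, its centre within 4 mm of the seat point and within 2.5 mm of it in height, its axis within 0.06 rad of the seat's y axis, and the switch stands beyond 0.8 rad; it was switched after the tube was home (z of long_tube_center in the frame of seat between -0.0025 and 0.0025 m and distance between long_tube_center and seat below 0.004 m and angle between the y axis of long_tube_center and the y axis of seat, either way round below 0.06 rad and value of joint lamp_switch above 0.8 rad and linear speed of long_tube below 0.02 m/s); the robot touches nothing.
It fails at once if pressing goes on after the tube has snapped home: held by the fingers and home, it is pushed down until the carrier has sunk more than 10 mm ((z of long_tube_center in the frame of seat between -0.0025 and 0.0025 m and distance between long_tube_center and seat below 0.004 m and angle between the y axis of long_tube_center and the y axis of seat, either way round below 0.06 rad) and value of joint carrier above 0.01 m and contact force between the fingers and long_tube above 2 N).
It fails at once if the tube is pressed into the light box much harder than 20 N (27 N on its rests, the clips' own hold-down of about 5 N included) (contact force between long_tube and lightbox above 27 N).
It fails at once if the short tube or another thing on the bench is moved by more than 25 mm (distance of any of short_tube_center, oil_bottle, dish, tape_roll, beaker, specimen_jar, screwdriver from where it was at the start of the episode above 0.025 m).
It also fails if it takes over 66 s, if anything falls off the work surface, if the arm or the gripper's body presses on something with over 40 N, if the wrist force passes 120 N, or if a joint passes its speed limit or range.

## Working session

There is one attempt and no reset: what is moved stays moved. The work goes in short steps, Python scripts to look and compute and a shell command to move; the robot and the scene stay as the last step left them, time stands still between calls to the robot, and variables do not carry over. Pictures are saved under pics/ and viewed, and the job is handed in when it is done.

```bash
mkdir -p pics; python3 - <<'E'
from workcell import r
import cv2
o=r.get_obs();print(o['clock'],o['eef_pos'],o['eef_rot'],o['ft_force'],o['gripper_width'],r.grip_point_offset)
for n in ['side','top','wrist']:
    m=r.camera_model(n);print(n,m)
    cv2.imwrite(f'pics/{n}0.png',r.grab_frame(n)[:,:,::-1])
E
```

```text
0.0 [244.22969481 574.89653793 230.68288486] [[-9.20380760e-01  3.91022923e-01 -5.74711556e-04]
 [ 3.91023336e-01  9.20380064e-01 -1.13494431e-03]
 [ 8.51638163e-05 -1.26930654e-03 -9.99999191e-01]] [-0.87721206 -0.42362238  0.20914107] 85.39733519116167 18.700000000000003
side {'mtx': array([[431.22793373,   0.        , 251.51694966],
       [  0.        , 431.22793373, 191.2405935 ],
       [  0.        ,   0.        ,   1.        ]]), 'extrinsics': array([[ 8.93026186e-01, -4.49328180e-01,  2.46661188e-02,
        -4.41075048e+02],
       [ 1.94491923e-01,  4.34814630e-01,  8.79266245e-01,
        -1.91684533e+02],
       [-4.05804291e-01, -7.80410421e-01,  4.75691552e-01,
        -1.08839883e+03],
       [ 0.00000000e+00,  0.00000000e+00,  0.00000000e+00,
         1.00000000e+00]])}
top {'mtx': array([[482.96929105,   0.        , 262.39289153],
       [  0.        , 482.96929105, 196.54609169],
       [  0.        ,   0.        ,   1.        ]]), 'extrinsics': array([[-1.64954662e-02, -9.99768246e-01, -1.38330567e-02,
         2.91859221e+01],
       [ 9.96538855e-01, -1.75663943e-02,  8.12510391e-02,
        -5.17934987e+02],
       [-8.14752058e-02, -1.24449048e-02,  9.96597670e-01,
        -1.43113257e+03],
       [ 0.00000000e+00,  0.00000000e+00,  0.00000000e+00,
         1.00000000e+00]])}
wrist {'mtx': array([[285.4184684 ,   0.        , 257.61517496],
       [  0.        , 285.4184684 , 189.41225246],
       [  0.        ,   0.        ,   1.        ]]), 'extrinsics': array([[ 3.91700256e-01,  9.20092450e-01, -8.90660596e-04,
        -6.22929059e+02],
       [-8.76515846e-01,  3.72854168e-01, -3.04466321e-01,
         3.99994050e+01],
       [-2.79805077e-01,  1.20040214e-01,  9.52522685e-01,
        -3.80876815e+02],
       [ 0.00000000e+00,  0.00000000e+00,  0.00000000e+00,
         1.00000000e+00]])}
```

View pics/side0.png

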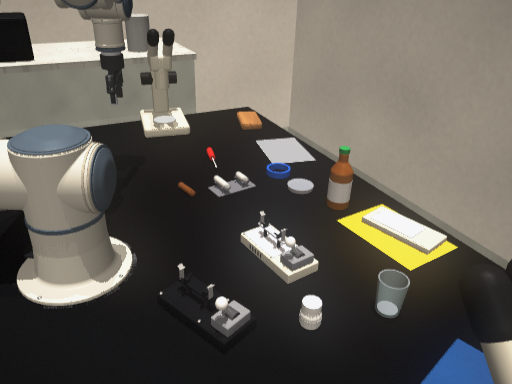

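View pics/top0.png

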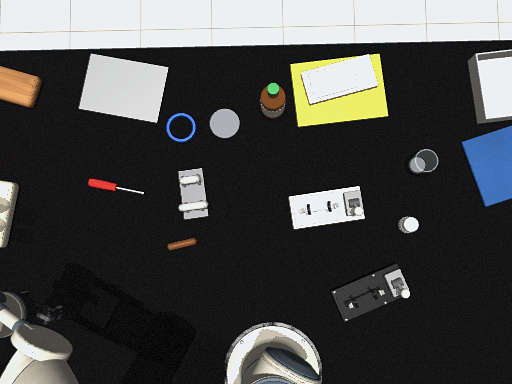

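View pics/wrist0.png

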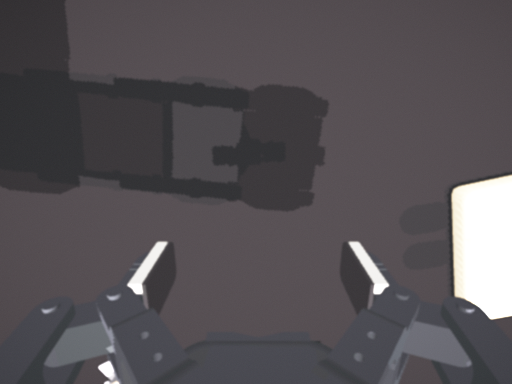

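The top view shows the following:
- **Rack:** at (193,194), with two white tubes at (191,180) and (193,206).
- **Brown look-alike:** at (182,244). It's to be left alone.
- **Light boxes:** a cream one at (327,207) and a black one at (371,291). The cream one matches the description.

I'll enlarge crops to confirm.

```bash
cat > h.py <<'E'
import numpy as np, cv2
from workcell import r
def cast(n,u,v,z,m=None):
    m=m or r.camera_model(n);K=m['mtx'];E=m['extrinsics']
    d=np.array([(u-K[0,2])/K[0,0],-(v-K[1,2])/K[1,1],-1.])
    R=E[:3,:3];t=E[:3,3];c=-R.T@t;w=R.T@d
    return c+w*(z-c[2])/w[2]
def proj(n,p,m=None):
    m=m or r.camera_model(n);E=m['extrinsics'];K=m['mtx']
    q=E[:3,:3]@np.array(p,float)+E[:3,3]
    return np.array([K[0,2]+K[0,0]*q[0]/-q[2],K[1,2]-K[1,1]*q[1]/-q[2]])
def crop(src,x0,y0,w,h,s,out):
    im=cv2.imread(src)[y0:y0+h,x0:x0+w]
    cv2.imwrite(out,cv2.resize(im,None,fx=s,fy=s,interpolation=cv2.INTER_CUBIC))
E
python3 - <<'E'
from h import *
crop('pics/top0.png',165,155,60,100,6,'pics/c1.png')
crop('pics/top0.png',280,170,100,70,8,'pics/c2.png')
crop('pics/side0.png',230,200,100,85,7,'pics/c3.png')
E
```

```text
(no output)
```

View pics/c1.png

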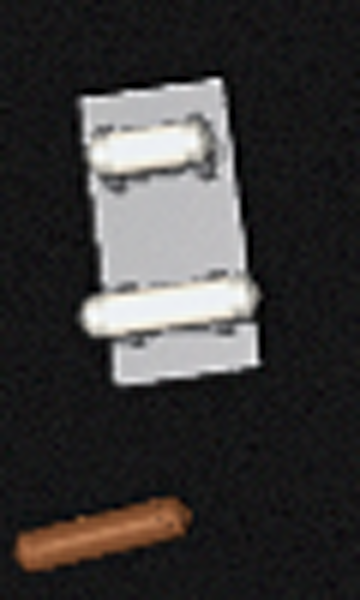

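View pics/c2.png

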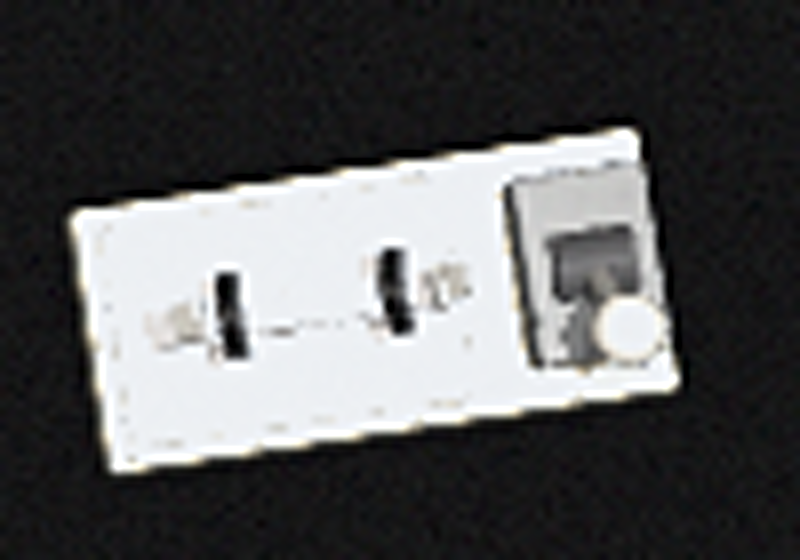

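View pics/c3.png

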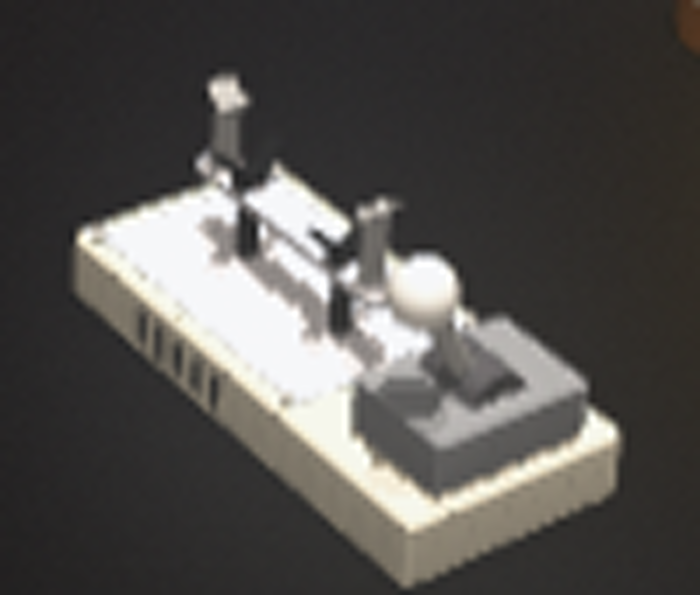

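```bash
python3 - <<'E'
from h import *
c=lambda U,V,s,x0,y0:((U+.5)/s-.5+x0,(V+.5)/s-.5+y0)
a=cast('top',*c(82,317,6,165,155),30);b=cast('top',*c(260,292,6,165,155),30)
print('tube',a,b,(a+b)/2,np.linalg.norm(a-b),np.degrees(np.arctan2(*(a-b)[1::-1])))
P=[cast('top',*c(U,V,8,280,170),30) for U,V in [(70,212),(635,128),(682,388),(110,472)]]
for p in P:print(p)
L,R=(P[0]+P[3])/2,(P[1]+P[2])/2
ey=(L-R)/np.linalg.norm(L-R);print('len',np.linalg.norm(L-R),np.linalg.norm(P[0]-P[3]),ey,np.degrees(np.arctan2(ey[1],ey[0])))
s=L-80*ey;s2=R+135*ey;print('seat',s,s2)
ex=np.array([ey[1],-ey[0],0])
sm=(s+s2)/2
for yy,zz in [(44,90),(-44,90)]:
  print(proj('top',sm+yy*ey+[0,0,zz-30]),proj('side',sm+yy*ey+[0,0,zz-30]))
print('tip',proj('top',sm-105*ey-26*ex+[0,0,70]),proj('side',sm-105*ey-26*ex+[0,0,70]))
E
```

```text
tube [489.46442201 272.42157278  30.        ] [500.40467253 183.46666911  30.        ] [494.93454727 227.94412095  30.        ] 89.62513022083593 97.01139703356249
[517.72900915 -57.20843102  30.        ]
[ 545.46818492 -268.60878563   30.        ]
[ 448.18495995 -282.83399874   30.        ]
[420.62018414 -70.02859185  30.        ]
len 213.89778817762377 97.95141866254906 [-0.12927659  0.99160857  0.        ] 97.42779099473513
seat [ 479.51672352 -142.94719737   30.        ] [ 479.37423334 -141.85423467   30.        ]
[304.03178208 209.42581716] [262.1430073  214.77739687]
[334.53326874 204.91873673] [282.15952943 230.18097826]
tip [357.79629894 210.61347213] [289.38502893 241.85702151]
```

```bash
python3 -m handwheel '[{"tx":0.0209,"ty":-0.0289,"tz":-0.004,"az":-5},{"tx":0.0209,"ty":-0.0289,"tz":-0.004,"az":-5},{"tx":0.0209,"ty":-0.0289,"tz":-0.004,"az":-5},{"tx":0.0209,"ty":-0.0289,"tz":-0.004,"az":-5},{"tx":0.0209,"ty":-0.0289,"tz":-0.004,"az":-5},{"tx":0.0209,"ty":-0.0289,"tz":-0.004,"az":-5},{"tx":0.0209,"ty":-0.0289,"tz":-0.004,"az":-5},{"tx":0.0209,"ty":-0.0289,"tz":-0.004,"az":-5},{"tx":0.0209,"ty":-0.0289,"tz":-0.004,"az":-5},{"tx":0.0209,"ty":-0.0289,"tz":-0.004,"az":-5},{"tx":0.0209,"ty":-0.0289,"tz":-0.004,"az":-5},{"tx":0.0209,"ty":-0.0289,"tz":-0.004,"az":-5}]' 40
python3 -m handwheel '[{"tx":0},{"tx":0},{"tx":0}]'
python3 - <<'E'
from h import *
o=r.get_obs();print(o['clock'],o['eef_pos'],o['eef_rot'].round(4),o['ft_force'],o['q'])
m=r.camera_model('wrist')
im=r.grab_frame('wrist')
np.save('m1.npy',m,allow_pickle=True)
cv2.imwrite('pics/w1.png',cv2.resize(im[:,:,::-1],None,fx=1.5,fy=1.5))
print(-m['extrinsics'][:3,:3].T@m['extrinsics'][:3,3])
E
```

```text
0.15 [244.29868566 575.00126356 230.85062052] [[-9.203e-01  3.911e-01 -4.000e-04]
 [ 3.911e-01  9.203e-01 -8.000e-04]
 [ 1.000e-04 -9.000e-04 -1.000e+00]] [ 0.34330131 -0.29069066 -0.12613788] [ 6.15073681e+01  2.83066241e+01  7.71168627e+01 -1.23161975e-03
  7.46276837e+01 -5.46949165e+00]
[172.50456774 603.98508488 374.49474522]invalid input
invalid input
```

View pics/w1.png

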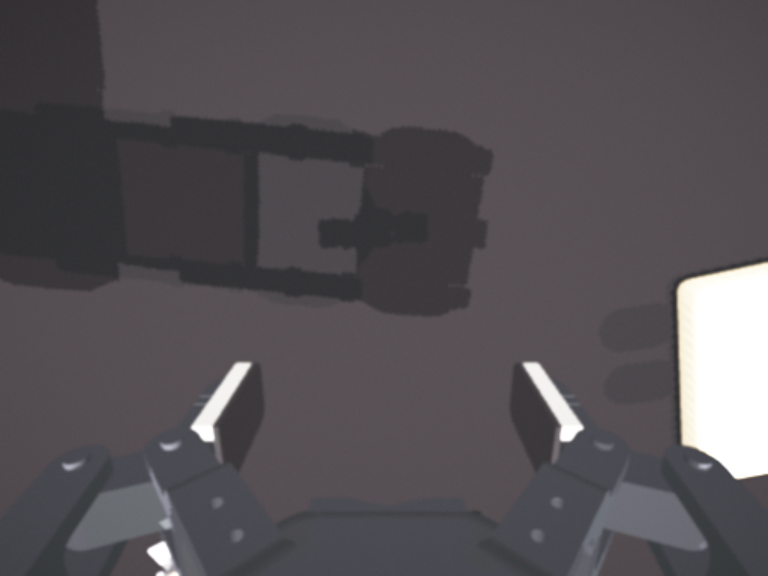

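The call was refused because each row needs all its keys, so the arm hasn't moved.

```bash
python3 -m handwheel '[{"tx":0.021,"ty":-0.029,"tz":-0.004,"ax":0,"ay":0,"az":-5,"fingers":0.085},{"tx":0.021,"ty":-0.029,"tz":-0.004,"ax":0,"ay":0,"az":-5,"fingers":0.085},{"tx":0.021,"ty":-0.029,"tz":-0.004,"ax":0,"ay":0,"az":-5,"fingers":0.085},{"tx":0.021,"ty":-0.029,"tz":-0.004,"ax":0,"ay":0,"az":-5,"fingers":0.085},{"tx":0.021,"ty":-0.029,"tz":-0.004,"ax":0,"ay":0,"az":-5,"fingers":0.085},{"tx":0.021,"ty":-0.029,"tz":-0.004,"ax":0,"ay":0,"az":-5,"fingers":0.085},{"tx":0.021,"ty":-0.029,"tz":-0.004,"ax":0,"ay":0,"az":-5,"fingers":0.085},{"tx":0.021,"ty":-0.029,"tz":-0.004,"ax":0,"ay":0,"az":-5,"fingers":0.085},{"tx":0.021,"ty":-0.029,"tz":-0.004,"ax":0,"ay":0,"az":-5,"fingers":0.085},{"tx":0.021,"ty":-0.029,"tz":-0.004,"ax":0,"ay":0,"az":-5,"fingers":0.085},{"tx":0.021,"ty":-0.029,"tz":-0.004,"ax":0,"ay":0,"az":-5,"fingers":0.085},{"tx":0.0,"ty":0,"tz":-0.0,"ax":0,"ay":0,"az":-5,"fingers":0.085}]' 40
python3 -m handwheel '[{"tx":0.02,"ty":-0.028,"tz":0,"ax":0,"ay":0,"az":0,"fingers":0.085},{"tx":0,"ty":0,"tz":0,"ax":0,"ay":0,"az":0,"fingers":0.085},{"tx":0,"ty":0,"tz":0,"ax":0,"ay":0,"az":0,"fingers":0.085}]'
python3 - <<'E'
from h import *
o=r.get_obs();print(o['clock'],o['eef_pos'],o['eef_rot'].round(4),o['ft_force'],o['q'])
m=r.camera_model('wrist')
im=r.grab_frame('wrist')
np.save('m1.npy',m,allow_pickle=True)
cv2.imwrite('pics/w1b.png',cv2.resize(im[:,:,::-1],None,fx=1.5,fy=1.5))
E
```

```text
clock: 1.2
eef_pos: [478.4, 251.8, 186.6]
eef_rot: [[-0.114, 0.994, 0.0], [0.994, 0.114, -0.001], [-0.001, 0.0, -1.0]]
ft_force: [-0.7, 0.3, -0.2]
gripper_width: 84.9
clock: 1.45
eef_pos: [496.1, 227.2, 187.2]
eef_rot: [[-0.12, 0.993, -0.0], [0.993, 0.12, -0.0], [-0.0, -0.0, -1.0]]
ft_force: [0.4, 0.4, -0.1]
gripper_width: 84.7
1.45 [496.08057145 227.23584856 187.1601786 ] [[-0.1198  0.9928 -0.    ]
 [ 0.9928  0.1198 -0.    ]
 [-0.     -0.     -1.    ]] [ 0.42318384  0.43568849 -0.12245689] [ 1.83412802e+01  2.47695316e+01  9.15348087e+01 -2.44227815e-03
  6.36967373e+01  1.14641485e+01]
```

View pics/w1b.png

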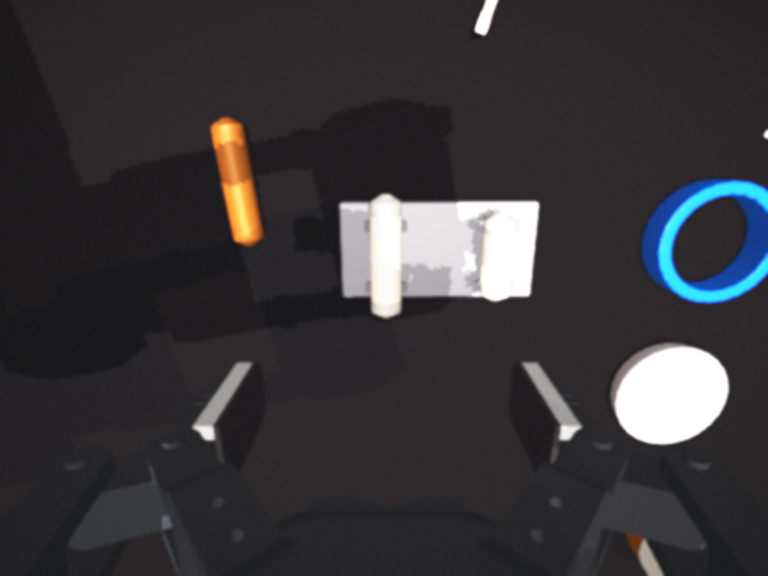

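The wrist view shows the long tube upright, with tips at about (386,194) and (386,318). The short tube is at (497,257), and the brown one is at (237,182) outside the rack.

```bash
python3 - <<'E'
from h import *
m=np.load('m1.npy',allow_pickle=True).item()
print(r.camera_model('wrist')['extrinsics'][:3,3]-m['extrinsics'][:3,3])
im=cv2.imread('pics/w1b.png')[180:335,330:560]
cv2.imwrite('pics/c4.png',cv2.resize(im,None,fx=3.4,fy=3.4,interpolation=cv2.INTER_CUBIC))
s=lambda U,V:((U+.5)/1.5-.5,(V+.5)/1.5-.5)
a=cast('wrist',*s(386,194),30,m);b=cast('wrist',*s(386,318),30,m)
print(a,b,(a+b)/2,np.linalg.norm(a-b),np.degrees(np.arctan2(*(a-b)[1::-1])))
E
```

```text
[ 0.44029802 -0.27691957 -0.22674299]
[489.86572839 272.59627188  30.        ] [500.80797741 180.97719698  30.        ] [495.3368529  226.78673443  30.        ] 92.27018856530424 96.81068902857021
```

View pics/c4.png

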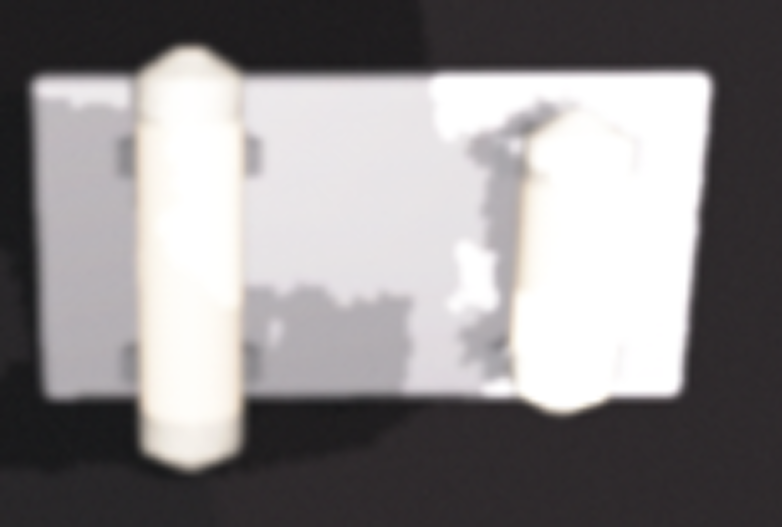

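Both cameras agree to within 1 mm: the tube's centre is about (495.2,227.3) and its axis points at 97°. I'll descend.

```bash
python3 -m handwheel '[{"tx":0,"ty":-0.0005,"tz":-0.025,"ax":0,"ay":0,"az":0,"fingers":0.06},{"tx":0,"ty":0,"tz":-0.035,"ax":0,"ay":0,"az":0,"fingers":0.06},{"tx":0,"ty":0,"tz":-0.035,"ax":0,"ay":0,"az":0,"fingers":0.06},{"tx":0,"ty":0,"tz":-0.025,"ax":0,"ay":0,"az":0,"fingers":0.06},{"tx":0,"ty":0,"tz":-0.015,"ax":0,"ay":0,"az":0,"fingers":0.06},{"tx":0,"ty":0,"tz":-0.005,"ax":0,"ay":0,"az":0,"fingers":0.06},{"tx":0,"ty":0,"tz":0,"ax":0,"ay":0,"az":0,"fingers":0.06},{"tx":0,"ty":0,"tz":0,"ax":0,"ay":0,"az":0,"fingers":0.06},{"tx":0,"ty":0,"tz":0,"ax":0,"ay":0,"az":0,"fingers":0.06}]'

```

```text
clock: 2.25
eef_pos: [496.0, 228.3, 48.5]
eef_rot: [[-0.122, 0.993, 0.002], [0.993, 0.122, 0.001], [0.0, 0.002, -1.0]]
ft_force: [-0.8, 0.3, -0.4]
gripper_width: 60.1
```

```bash
python3 -m handwheel '[{"tx":-0.0005,"ty":-0.0005,"tz":-0.015,"ax":0,"ay":0,"az":0,"fingers":0.06},{"tx":0,"ty":0,"tz":-0.015,"ax":0,"ay":0,"az":0,"fingers":0.06},{"tx":0,"ty":0,"tz":-0.008,"ax":0,"ay":0,"az":0,"fingers":0.06},{"tx":0,"ty":0,"tz":0,"ax":0,"ay":0,"az":0,"fingers":0.06},{"tx":0,"ty":0,"tz":0,"ax":0,"ay":0,"az":0,"fingers":0.06}]'
python3 - <<'E'
from h import *
print(r.get_obs()['eef_pos'],r.get_obs()['ft_force'])
im=r.grab_frame('wrist')
cv2.imwrite('pics/w2.png',cv2.resize(im[:,:,::-1],None,fx=1.5,fy=1.5))
E
```

```text
clock: 2.67
eef_pos: [495.1, 227.4, 9.8]
eef_rot: [[-0.122, 0.993, 0.0], [0.993, 0.122, 0.0], [0.0, 0.0, -1.0]]
ft_force: [-0.4, 0.7, -0.2]
gripper_width: 60.0
[495.09431836 227.35819685   9.80656124] [-0.40785769  0.72451435 -0.24367506]
```

View pics/w2.png

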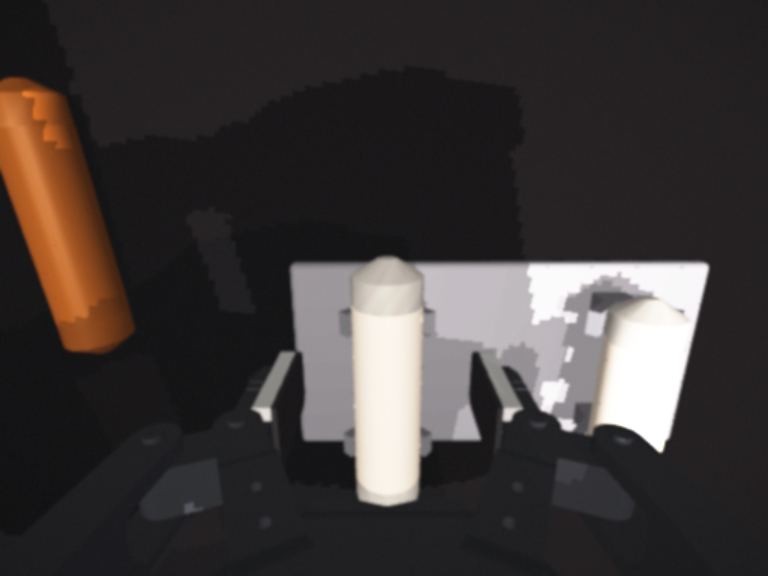

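The tube sits centred between the fingers (x≈387). The right finger is clear of the short tube. I'll close.

```bash
python3 -m handwheel '[{"tx":0,"ty":0,"tz":0,"ax":0,"ay":0,"az":0,"fingers":0.03},{"tx":0,"ty":0,"tz":0,"ax":0,"ay":0,"az":0,"fingers":0.015},{"tx":0,"ty":0,"tz":0,"ax":0,"ay":0,"az":0,"fingers":0.015},{"tx":0,"ty":0,"tz":0,"ax":0,"ay":0,"az":0,"fingers":0.015},{"tx":0,"ty":0,"tz":0,"ax":0,"ay":0,"az":0,"fingers":0.015},{"tx":0,"ty":0,"tz":0,"ax":0,"ay":0,"az":0,"fingers":0.015},{"tx":0,"ty":0,"tz":0,"ax":0,"ay":0,"az":0,"fingers":0.015},{"tx":0,"ty":0,"tz":0,"ax":0,"ay":0,"az":0,"fingers":0.015}]' 60
python3 - <<'E'
from h import *
print(r.get_obs()['eef_pos'],r.get_obs()['ft_force'])
im=r.grab_frame('wrist')
cv2.imwrite('pics/w3.png',cv2.resize(im[:,:,::-1],None,fx=1.5,fy=1.5))
E
```

```text
clock: 3.38
eef_pos: [495.3, 227.3, 9.8]
eef_rot: [[-0.122, 0.993, 0.001], [0.993, 0.122, 0.0], [0.0, 0.001, -1.0]]
ft_force: [-0.4, -0.1, 7.0]
gripper_width: 20.2
[495.29287777 227.34825688   9.83374313] [-0.38840858 -0.13619308  6.99908408]
```

View pics/w3.png

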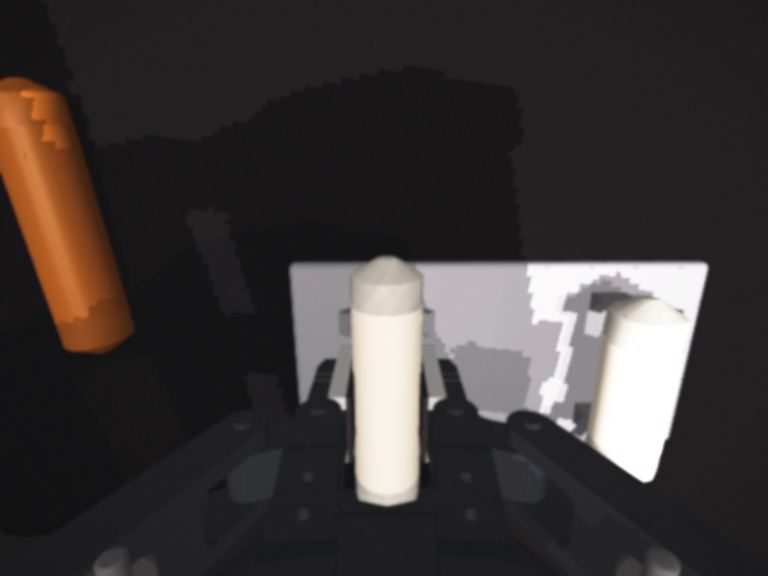

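The tube is gripped without having shifted (opening 20.2 mm). I'll lift it and carry it to a viewing point beside the seat.

```bash
python3 -m handwheel '[{"tx":0,"ty":0,"tz":0.01,"ax":0,"ay":0,"az":0,"fingers":0.015},{"tx":0,"ty":0,"tz":0.02,"ax":0,"ay":0,"az":0,"fingers":0.015},{"tx":0,"ty":0,"tz":0.03,"ax":0,"ay":0,"az":0,"fingers":0.015},{"tx":0,"ty":0,"tz":0.03,"ax":0,"ay":0,"az":0,"fingers":0.015},{"tx":0,"ty":0,"tz":0.03,"ax":0,"ay":0,"az":0,"fingers":0.015},{"tx":0,"ty":0,"tz":0.03,"ax":0,"ay":0,"az":0,"fingers":0.015},{"tx":0,"ty":0,"tz":0.02,"ax":0,"ay":0,"az":0,"fingers":0.015},{"tx":0,"ty":0,"tz":0.01,"ax":0,"ay":0,"az":0,"fingers":0.015}]'
python3 -m handwheel '[{"tx":-0.005,"ty":-0.025,"tz":0,"ax":0,"ay":0,"az":0,"fingers":0.015},{"tx":-0.008,"ty":-0.035,"tz":0,"ax":0,"ay":0,"az":0,"fingers":0.015},{"tx":-0.008,"ty":-0.035,"tz":0,"ax":0,"ay":0,"az":0,"fingers":0.015},{"tx":-0.008,"ty":-0.035,"tz":0,"ax":0,"ay":0,"az":0,"fingers":0.015},{"tx":-0.008,"ty":-0.035,"tz":0,"ax":0,"ay":0,"az":0,"fingers":0.015},{"tx":-0.008,"ty":-0.035,"tz":0,"ax":0,"ay":0,"az":0,"fingers":0.015},{"tx":-0.008,"ty":-0.035,"tz":0,"ax":0,"ay":0,"az":0,"fingers":0.015},{"tx":-0.008,"ty":-0.035,"tz":0,"ax":0,"ay":0,"az":0,"fingers":0.015},{"tx":-0.008,"ty":-0.035,"tz":0,"ax":0,"ay":0,"az":0,"fingers":0.015},{"tx":-0.008,"ty":-0.035,"tz":0,"ax":0,"ay":0,"az":0,"fingers":0.015},{"tx":-0.008,"ty":-0.03,"tz":0,"ax":0,"ay":0,"az":0,"fingers":0.015}]'
python3 -m handwheel '[{"tx":0,"ty":0,"tz":0,"ax":0,"ay":0,"az":0,"fingers":0.015},{"tx":0,"ty":0,"tz":0,"ax":0,"ay":0,"az":0,"fingers":0.015},{"tx":0,"ty":0,"tz":0,"ax":0,"ay":0,"az":0,"fingers":0.015},{"tx":0,"ty":0,"tz":0,"ax":0,"ay":0,"az":0,"fingers":0.015}]'
python3 - <<'E'
from h import *
o=r.get_obs();print(o['eef_pos'],o['ft_force'],o['gripper_width'])
m=r.camera_model('wrist');np.save('m4.npy',m,allow_pickle=True)
im=r.grab_frame('wrist')
cv2.imwrite('pics/w4raw.png',im[:,:,::-1])
cv2.imwrite('pics/w4.png',cv2.resize(im[:,:,::-1],None,fx=1.5,fy=1.5))
E
```

```text
clock: 4.1
eef_pos: [495.7, 227.5, 192.8]
eef_rot: [[-0.122, 0.993, 0.004], [0.993, 0.122, 0.001], [0.001, 0.004, -1.0]]
ft_force: [0.0, 0.0, -0.9]
gripper_width: 20.5
clock: 5.02
eef_pos: [408.8, -144.6, 189.1]
eef_rot: [[-0.121, 0.993, -0.001], [0.993, 0.121, 0.0], [0.0, -0.001, -1.0]]
ft_force: [2.1, -0.2, 0.3]
gripper_width: 20.3
clock: 5.35
eef_pos: [409.8, -141.9, 189.1]
eef_rot: [[-0.122, 0.992, -0.001], [0.992, 0.122, 0.0], [0.0, -0.0, -1.0]]
ft_force: [0.0, 0.3, 0.1]
gripper_width: 20.4
[ 409.84639976 -141.85401568  189.12992914] [0.01139184 0.29323806 0.10203099] 20.420064814679936
```

View pics/w4.png

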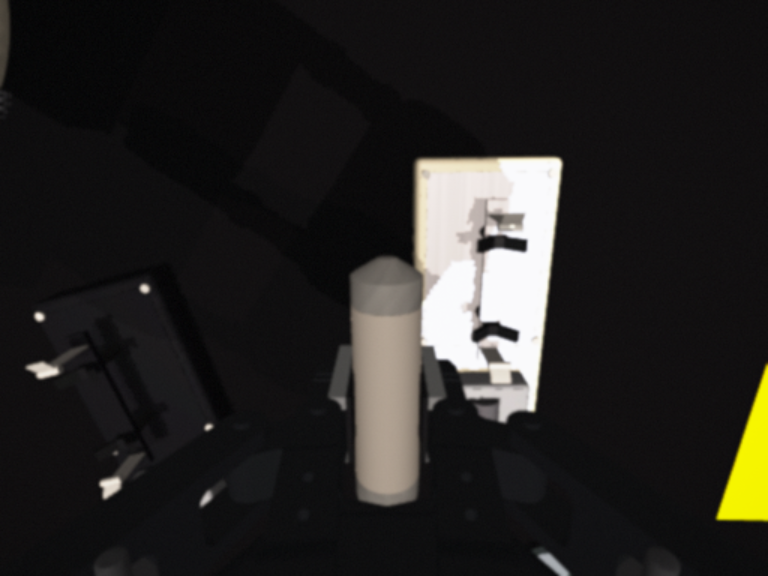

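```bash
python3 - <<'E'
from h import *
m=np.load('m4.npy',allow_pickle=True).item()
crop('pics/w4raw.png',270,95,110,185,4.3,'pics/c5.png')
ey=np.array([-.1293,.9916,0]);ex=np.array([.9916,.1293,0]);s=np.array([479.4,-142.4,82])
for n,p in dict(bl=s+44*ey+[0,0,8],br=s-44*ey+[0,0,8],rl=s+30*ey,rr=s-30*ey,seat=s).items():
    u=proj('wrist',p,m);print(n,u,(u-[270,95])*4.3)
for X,Y in[(-50,80),(50,80)]:
    u=proj('wrist',s+X*ex+Y*ey-[0,0,52],m);print(X,u,(u-[270,95])*4.3)
E
```

```text
bl [338.35061586 149.13448378] [293.90764821 232.77828026]
br [331.08101953 241.53824827] [262.64838396 630.11446757]
rl [334.72454766 163.17635863] [278.31555495 293.15834212]
rr [330.07026992 224.47013336] [258.30216066 556.72157346]
seat [332.31729101 194.87834443] [267.96435135 429.47688104]
-50 [276.03691645 104.25543927] [25.95874073 39.79838886]
50 [374.49102297 103.47017674] [449.31139878  36.42175998]
```

View pics/c5.png

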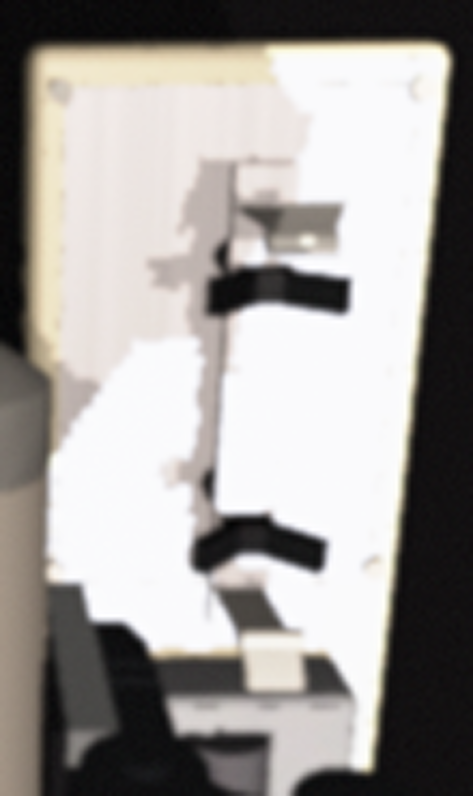

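The box's corners predict within 2 mm, but the beads differ by about 2 mm sideways. I'll look along the seat's axis to pin down x.

```bash
python3 -m handwheel '[{"tx":0.02,"ty":-0.022,"tz":0.0,"ax":0,"ay":0,"az":0,"fingers":0.015},{"tx":0.02,"ty":-0.023,"tz":0,"ax":0,"ay":0,"az":0,"fingers":0.015},{"tx":0.02,"ty":-0.023,"tz":0,"ax":0,"ay":0,"az":0,"fingers":0.015},{"tx":0.021,"ty":-0.023,"tz":0,"ax":0,"ay":0,"az":0,"fingers":0.015},{"tx":0,"ty":0,"tz":0,"ax":0,"ay":0,"az":0,"fingers":0.015},{"tx":0,"ty":0,"tz":0,"ax":0,"ay":0,"az":0,"fingers":0.015},{"tx":0,"ty":0,"tz":0,"ax":0,"ay":0,"az":0,"fingers":0.015},{"tx":0,"ty":0,"tz":0,"ax":0,"ay":0,"az":0,"fingers":0.015}]'
python3 - <<'E'
from h import *
o=r.get_obs();print(o['eef_pos'],o['ft_force'],o['gripper_width'])
m=r.camera_model('wrist');np.save('m5.npy',m,allow_pickle=True)
im=r.grab_frame('wrist')
cv2.imwrite('pics/w5raw.png',im[:,:,::-1])
crop('pics/w5raw.png',180,0,150,200,4,'pics/c6.png')
ey=np.array([-.1293,.9916,0]);ex=np.array([.9916,.1293,0]);s=np.array([479.4,-142.4,82])
for n,p in dict(bl=s+44*ey+[0,0,8],br=s-44*ey+[0,0,8],rl=s+30*ey,rr=s-30*ey,seat=s).items():
    u=proj('wrist',p,m);print(n,u,(u-[180,0])*4)
for X,Y in[(-50,80),(50,80)]:
    u=proj('wrist',s+X*ex+Y*ey-[0,0,52],m);print(X,u,(u-[180,0])*4)
E
```

```text
clock: 6.07
eef_pos: [490.4, -232.5, 189.1]
eef_rot: [[-0.123, 0.992, -0.001], [0.992, 0.123, 0.001], [0.001, -0.001, -1.0]]
ft_force: [0.4, 0.8, -0.2]
gripper_width: 20.1
[ 490.41793129 -232.47566467  189.1414683 ] [ 0.35874498  0.78009752 -0.21673525] 20.083832348241426
bl [257.77339995  16.44730306] [311.09359979  65.78921225]
br [258.52697835 135.24210358] [314.1079134  540.96841431]
rl [257.90316266  39.36195948] [311.61265062 157.44783791]
rr [258.40015941 117.52512449] [313.60063763 470.10049795]
seat [258.16131332  79.96156708] [312.64525329 319.84626831]
-50 [202.61433824  -9.98674889] [ 90.45735294 -39.94699556]
50 [312.44983662 -10.96034393] [529.79934648 -43.84137573]
```

View pics/c6.png

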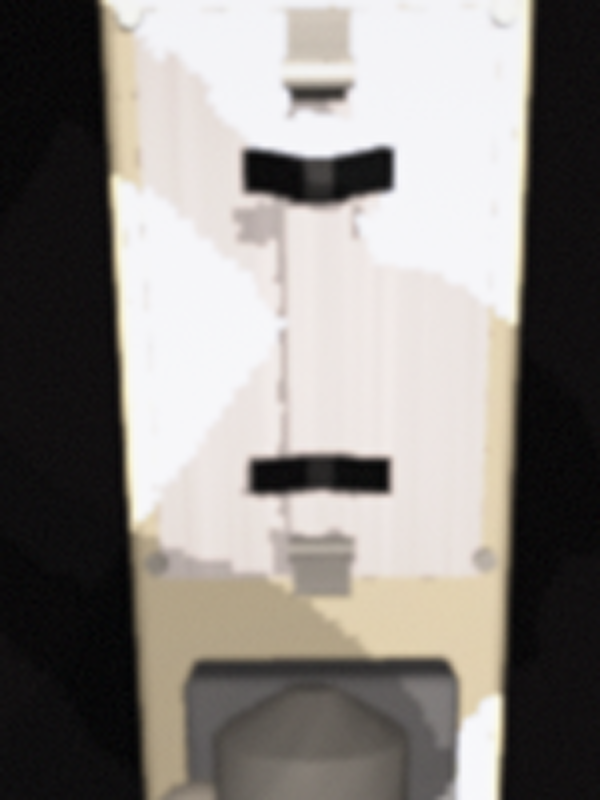

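```bash
python3 - <<'E'
from h import *
m=np.load('m5.npy',allow_pickle=True).item()
im=cv2.imread('pics/w5raw.png');cv2.imwrite('pics/c7.png',cv2.convertScaleAbs(cv2.resize(im[150:350,200:320],None,fx=4,fy=4,interpolation=cv2.INTER_CUBIC),alpha=1.5))
o=r.get_obs();p=o['eef_pos'];R=o['eef_rot'];print(p)
for d in (45,40,0,-40,-45):
    c=p+R@np.array([d,0,-20.2]);print(d,[((proj('wrist',c+np.array([0,0,h]),m)-[200,150])*4).round(1) for h in(0,3,11)])
E
```

```text
[ 490.41388195 -232.62143044  189.25376236]
45 [array([232.9,  90.2]), array([232.9,  97. ]), array([233. , 116.8])]
40 [array([232.9, 133.3]), array([232.9, 141. ]), array([233. , 163.4])]
0 [array([232.8, 444.3]), array([232.9, 457.8]), array([233. , 496.7])]
-40 [array([232.8, 705.9]), array([232.9, 723.3]), array([232.9, 773. ])]
-45 [array([232.8, 735.7]), array([232.9, 753.5]), array([232.9, 804.3])]
```

View pics/c7.png

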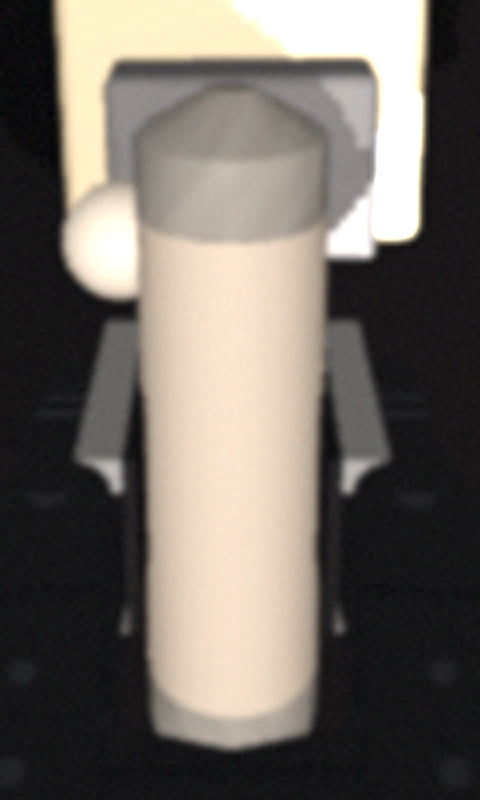

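The tube lies in the grip as it lay in the rack: the tip silhouette at 83 matches the 83.5 predicted. The beads and rests put the seat at about (480.8,-143.5), axis 97.4°. I'll move above it and part-way down.

```bash
python3 -m handwheel '[{"tx":-0.0016,"ty":0.015,"tz":0.0,"ax":0,"ay":0,"az":0.4,"fingers":0.015},{"tx":-0.003,"ty":0.027,"tz":0,"ax":0,"ay":0,"az":0,"fingers":0.015},{"tx":-0.003,"ty":0.027,"tz":0,"ax":0,"ay":0,"az":0,"fingers":0.015},{"tx":-0.002,"ty":0.02,"tz":0,"ax":0,"ay":0,"az":0,"fingers":0.015},{"tx":0,"ty":0,"tz":-0.02,"ax":0,"ay":0,"az":0,"fingers":0.015},{"tx":0,"ty":0,"tz":-0.03,"ax":0,"ay":0,"az":0,"fingers":0.015},{"tx":0,"ty":0,"tz":-0.03,"ax":0,"ay":0,"az":0,"fingers":0.015},{"tx":0,"ty":0,"tz":-0.02,"ax":0,"ay":0,"az":0,"fingers":0.015},{"tx":0,"ty":0,"tz":0,"ax":0,"ay":0,"az":0,"fingers":0.015},{"tx":0,"ty":0,"tz":0,"ax":0,"ay":0,"az":0,"fingers":0.015},{"tx":0,"ty":0,"tz":0,"ax":0,"ay":0,"az":0,"fingers":0.015}]'
python3 - <<'E'
from h import *
o=r.get_obs();print(o['eef_pos'],o['ft_force'],o['gripper_width'])
m=r.camera_model('wrist');np.save('m6.npy',m,allow_pickle=True)
im=r.grab_frame('wrist');cv2.imwrite('pics/w6raw.png',im[:,:,::-1])
im=r.grab_frame('side');cv2.imwrite('pics/s6raw.png',im[:,:,::-1])
crop('pics/w6raw.png',160,80,200,280,2.8,'pics/c8.png')
crop('pics/s6raw.png',220,160,110,120,5,'pics/c9.png')
E
```

```text
clock: 7.03
eef_pos: [481.7, -144.6, 90.5]
eef_rot: [[-0.129, 0.992, 0.001], [0.992, 0.129, -0.0], [-0.001, 0.001, -1.0]]
ft_force: [0.7, -0.4, 0.3]
gripper_width: 20.5
[ 481.68035945 -144.57699251   90.51339339] [ 0.66075256 -0.44173498  0.31717398] 20.510120702141297
```

View pics/c8.png

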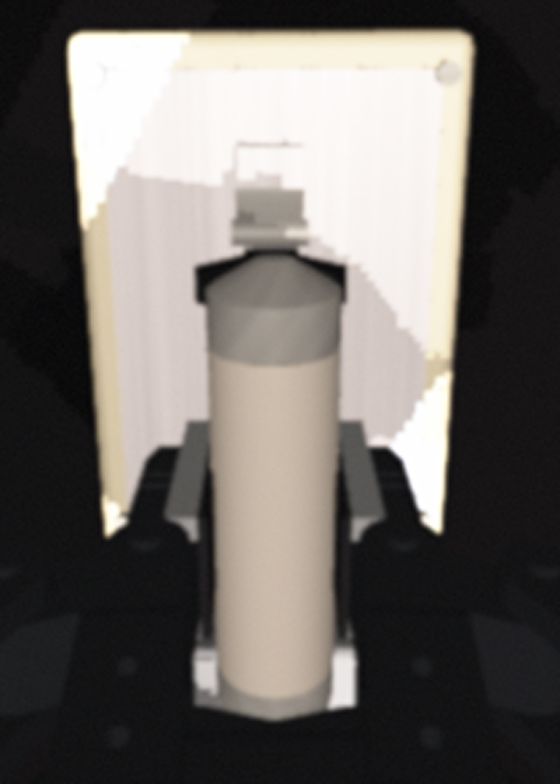

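View pics/c9.png

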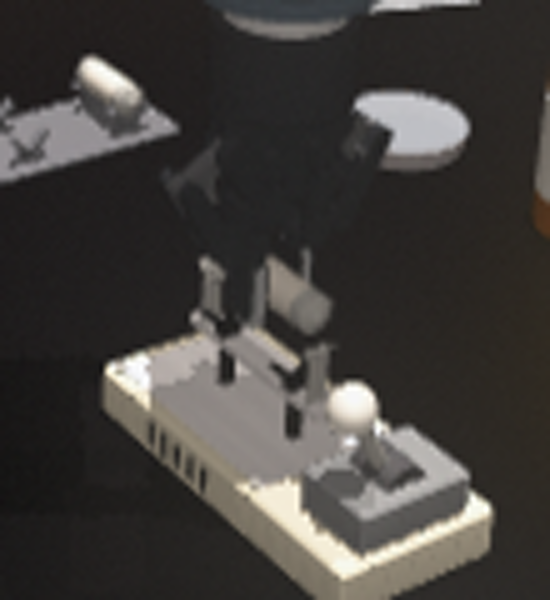

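```bash
python3 - <<'E'
from h import *
m=np.load('m6.npy',allow_pickle=True).item()
ey=np.array([-.1293,.9916,0]);s=np.array([480.8,-143.5,82])
for n,p in dict(blc=s+44*ey+[0,0,8],bltop=s+44*ey+[0,0,10.5],blin=s+41.5*ey+[0,0,8]).items():
    print(n,((proj('wrist',p,m)-[160,80])*2.8).round(1))
o=r.get_obs();c=o['eef_pos'];print(c)
for d,h in((45,-3),(40,11)): print(((proj('wrist',c+o['eef_rot']@np.array([d,0,-20.2-h]),m)-[160,80])*2.8).round(1))
E
```

```text
blc [270.6 229.4]
bltop [270.6 232.3]
blin [270.7 242.7]
[ 482.02549573 -144.90142508   90.76505189]
[276.7 256.1]
[277.  312.1]
```

```bash
python3 - <<'E'
from h import *
crop('pics/w6raw.png',230,135,60,60,10,'pics/c10.png')
E
```

```text
(no output)
```

View pics/c10.png

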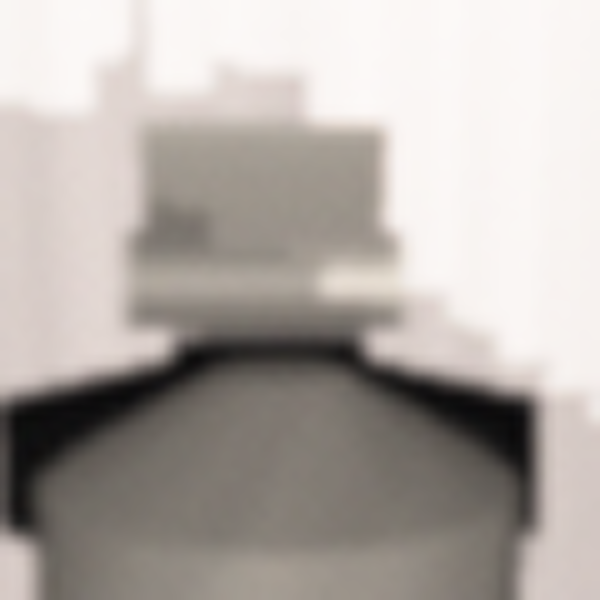

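Sideways, the tube is about 0.7 mm off the bead, and it is aligned along y. I'll correct that and then go down gently.

```bash
python3 -m handwheel '[{"tx":-0.0008,"ty":0,"tz":-0.003,"ax":0,"ay":0,"az":0,"fingers":0.015},{"tx":0,"ty":0,"tz":-0.003,"ax":0,"ay":0,"az":0,"fingers":0.015},{"tx":0,"ty":0,"tz":-0.002,"ax":0,"ay":0,"az":0,"fingers":0.015},{"tx":0,"ty":0,"tz":-0.002,"ax":0,"ay":0,"az":0,"fingers":0.015},{"tx":0,"ty":0,"tz":0,"ax":0,"ay":0,"az":0,"fingers":0.015},{"tx":0,"ty":0,"tz":0,"ax":0,"ay":0,"az":0,"fingers":0.015}]' 80
python3 -m handwheel '[{"tx":0,"ty":0,"tz":-0.001,"ax":0,"ay":0,"az":0,"fingers":0.015},{"tx":0,"ty":0,"tz":-0.001,"ax":0,"ay":0,"az":0,"fingers":0.015},{"tx":0,"ty":0,"tz":-0.001,"ax":0,"ay":0,"az":0,"fingers":0.015}]'
python3 -m handwheel '[{"tx":0,"ty":0,"tz":-0.001,"ax":0,"ay":0,"az":0,"fingers":0.015},{"tx":0,"ty":0,"tz":-0.001,"ax":0,"ay":0,"az":0,"fingers":0.015},{"tx":0,"ty":0,"tz":-0.001,"ax":0,"ay":0,"az":0,"fingers":0.015}]'

```

```text
clock: 7.63
eef_pos: [480.4, -144.7, 79.2]
eef_rot: [[-0.128, 0.992, -0.0], [0.992, 0.128, 0.0], [0.0, -0.0, -1.0]]
ft_force: [1.4, 0.9, -0.2]
gripper_width: 20.1
clock: 7.88
eef_pos: [480.6, -144.8, 76.2]
eef_rot: [[-0.128, 0.992, 0.0], [0.992, 0.128, -0.0], [-0.0, 0.0, -1.0]]
ft_force: [0.0, 2.5, 1.7]
gripper_width: 19.6
clock: 8.13
eef_pos: [480.6, -144.8, 73.2]
eef_rot: [[-0.128, 0.992, 0.0], [0.992, 0.128, -0.0], [-0.0, 0.0, -1.0]]
ft_force: [0.6, 0.4, 3.6]
gripper_width: 19.7
```

Contact came at TCP z≈78 and the force is building softly, so I'll continue in small steps.

```bash
python3 -m handwheel '[{"tx":0,"ty":0,"tz":-0.001,"ax":0,"ay":0,"az":0,"fingers":0.015},{"tx":0,"ty":0,"tz":-0.001,"ax":0,"ay":0,"az":0,"fingers":0.015},{"tx":0,"ty":0,"tz":-0.001,"ax":0,"ay":0,"az":0,"fingers":0.015}]'|egrep 'pos|force'
python3 -m handwheel '[{"tx":0,"ty":0,"tz":-0.001,"ax":0,"ay":0,"az":0,"fingers":0.015},{"tx":0,"ty":0,"tz":-0.001,"ax":0,"ay":0,"az":0,"fingers":0.015}]'|egrep 'pos|force'

```

```text
eef_pos: [480.6, -144.8, 70.3]
ft_force: [-1.0, 1.8, 6.0]
eef_pos: [480.7, -144.8, 68.3]
ft_force: [-0.1, 1.4, 7.0]
```

```bash
python3 -m handwheel '[{"tx":0,"ty":0,"tz":-0.001,"ax":0,"ay":0,"az":0,"fingers":0.015},{"tx":0,"ty":0,"tz":-0.001,"ax":0,"ay":0,"az":0,"fingers":0.015}]'|egrep 'pos|force'
python3 -m handwheel '[{"tx":0,"ty":0,"tz":-0.001,"ax":0,"ay":0,"az":0,"fingers":0.015}]'|egrep 'pos|force'

```

```text
eef_pos: [480.7, -144.9, 66.4]
ft_force: [-0.4, 1.4, 7.4]
eef_pos: [480.7, -144.9, 65.4]
ft_force: [-1.2, 1.3, 8.0]
```

```bash
python3 -m handwheel '[{"tx":0,"ty":0,"tz":-0.001,"ax":0,"ay":0,"az":0,"fingers":0.015}]'|egrep 'pos|force'
python3 -m handwheel '[{"tx":0,"ty":0,"tz":-0.001,"ax":0,"ay":0,"az":0,"fingers":0.015}]'|egrep 'pos|force'

```

```text
eef_pos: [480.8, -144.9, 64.4]
ft_force: [-0.6, 0.6, 9.0]
eef_pos: [480.8, -144.9, 63.5]
ft_force: [-0.0, 1.6, 9.7]
```

```bash
python3 -m handwheel '[{"tx":0,"ty":0,"tz":-0.001,"ax":0,"ay":0,"az":0,"fingers":0.015}]'|egrep 'pos|force'

```

```text
eef_pos: [480.8, -145.0, 62.5]
ft_force: [-0.7, 1.2, 10.4]
```

```bash
python3 -m handwheel '[{"tx":0,"ty":0,"tz":-0.001,"ax":0,"ay":0,"az":0,"fingers":0.015}]'|egrep 'pos|force'

```

```text
eef_pos: [480.9, -145.0, 61.5]
ft_force: [-1.2, 1.5, 10.3]
```

```bash
python3 -m handwheel '[{"tx":0,"ty":0,"tz":-0.001,"ax":0,"ay":0,"az":0,"fingers":0.015}]'|egrep 'pos|force'

```

```text
eef_pos: [480.9, -145.0, 60.6]
ft_force: [-0.9, 0.4, 11.0]
```

```bash
python3 - <<'E'
from h import *
crop_=r.grab_frame('wrist');cv2.imwrite('pics/w7raw.png',crop_[:,:,::-1])
im=r.grab_frame('side');cv2.imwrite('pics/s7raw.png',im[:,:,::-1])
crop('pics/w7raw.png',200,130,120,220,3,'pics/c11.png')
crop('pics/s7raw.png',240,190,80,80,7,'pics/c12.png')
print(r.get_obs()['ft_force'])
E
```

```text
[-0.89892452  1.74976352 11.73969539]
```

View pics/c11.png

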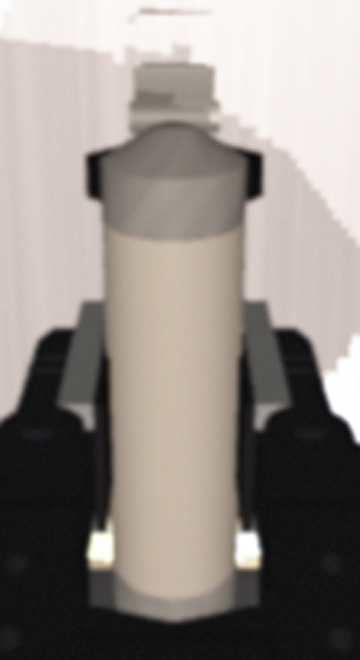

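View pics/c12.png

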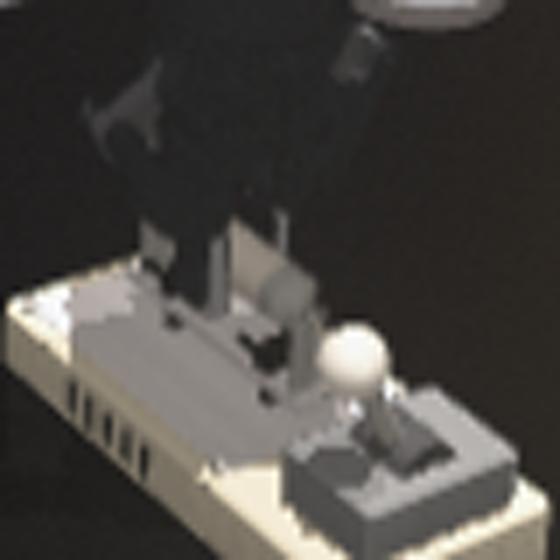

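The wrist view shows the tube tip at the bead (175,125), still on it, with the carrier well sunk. I'll continue at 0.5–1 mm per step.

```bash
python3 -m handwheel '[{"tx":0,"ty":0,"tz":-0.0007,"ax":0,"ay":0,"az":0,"fingers":0.015}]'|egrep 'pos|force'

```

```text
eef_pos: [480.9, -145.0, 59.9]
ft_force: [-0.4, 2.1, 12.6]
```

```bash
python3 -m handwheel '[{"tx":0,"ty":0,"tz":-0.0007,"ax":0,"ay":0,"az":0,"fingers":0.015}]'|egrep 'pos|force'

```

```text
eef_pos: [481.0, -145.0, 59.2]
ft_force: [-0.1, 2.0, 10.4]
```

```bash
python3 -m handwheel '[{"tx":0,"ty":0,"tz":-0.0007,"ax":0,"ay":0,"az":0,"fingers":0.015}]'|egrep 'pos|force'

```

```text
eef_pos: [481.0, -145.0, 58.5]
ft_force: [-1.2, 1.9, 12.6]
```

```bash
python3 -m handwheel '[{"tx":0,"ty":0,"tz":-0.0007,"ax":0,"ay":0,"az":0,"fingers":0.015}]'|egrep 'pos|force'

```

```text
eef_pos: [481.0, -145.0, 57.8]
ft_force: [-0.5, 1.9, 13.2]
```

```bash
python3 -m handwheel '[{"tx":0,"ty":0,"tz":0,"ax":0,"ay":0,"az":0,"fingers":0.015}]'|egrep 'pos|force'

```

```text
eef_pos: [481.0, -144.9, 57.6]
ft_force: [7.7, 2.9, 3.5]
```

The force dropped from 13.2 to 3.5 N. I'll stop and look.

```bash
python3 - <<'E'
from h import *
c=r.grab_frame('wrist');cv2.imwrite('pics/w8raw.png',c[:,:,::-1])
o=r.get_obs();print(o['eef_pos'],o['ft_force'],o['gripper_width'])
im=r.grab_frame('side');cv2.imwrite('pics/s8raw.png',im[:,:,::-1])
crop('pics/w8raw.png',200,130,120,220,3,'pics/c13.png')
crop('pics/s8raw.png',240,190,80,80,7,'pics/c14.png')
print(r.get_obs()['ft_force'],r.get_obs()['moment'])
E
```

```text
[ 481.09740723 -144.88716605   57.60699631] [2.15893301 2.78889119 3.57111841] 19.909780857704344
[2.15289646 1.11606287 3.04915376] [ 0.43126623 -0.43606025  0.10804315]
```

View pics/c13.png

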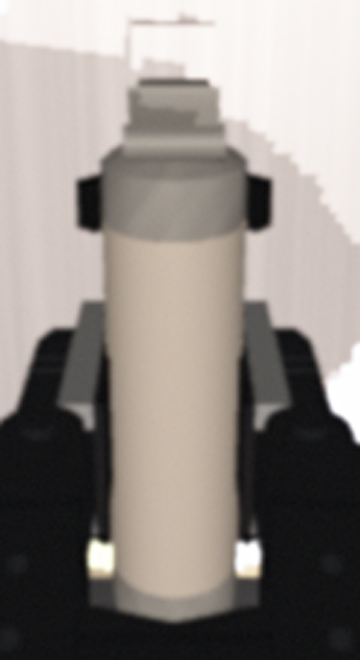

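View pics/c14.png

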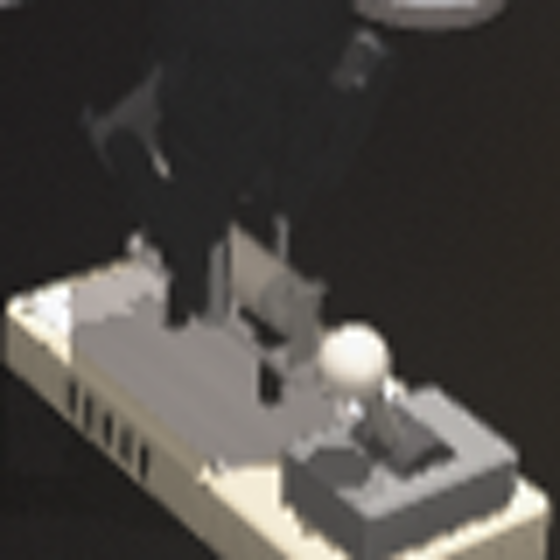

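The left bead now overhangs the tube tip, with its lip in front of the cap at (175,145). The carrier has risen again at both ends, so the tube is snapped in. I'll ease up to unload and then open.

```bash
python3 -m handwheel '[{"tx":0,"ty":0,"tz":0.001,"ax":0,"ay":0,"az":0,"fingers":0.015},{"tx":0,"ty":0,"tz":0.001,"ax":0,"ay":0,"az":0,"fingers":0.015},{"tx":0,"ty":0,"tz":0.001,"ax":0,"ay":0,"az":0,"fingers":0.015},{"tx":0,"ty":0,"tz":0,"ax":0,"ay":0,"az":0,"fingers":0.015},{"tx":0,"ty":0,"tz":0,"ax":0,"ay":0,"az":0,"fingers":0.015},{"tx":0,"ty":0,"tz":0,"ax":0,"ay":0,"az":0,"fingers":0.015}]'
python3 -m handwheel '[{"tx":0,"ty":0,"tz":0.0,"ax":0,"ay":0,"az":0,"fingers":0.025},{"tx":0,"ty":0,"tz":0,"ax":0,"ay":0,"az":0,"fingers":0.035},{"tx":0,"ty":0,"tz":0,"ax":0,"ay":0,"az":0,"fingers":0.045},{"tx":0,"ty":0,"tz":0,"ax":0,"ay":0,"az":0,"fingers":0.05},{"tx":0,"ty":0,"tz":0,"ax":0,"ay":0,"az":0,"fingers":0.05},{"tx":0,"ty":0,"tz":0,"ax":0,"ay":0,"az":0,"fingers":0.05}]'
python3 - <<'E'
from h import *
m=r.camera_model('wrist');np.save('m9.npy',m,allow_pickle=True)
c=r.grab_frame('wrist');cv2.imwrite('pics/w9raw.png',c[:,:,::-1])
o=r.get_obs();print(o['eef_pos'],o['ft_force'],o['gripper_width'])
crop('pics/w9raw.png',160,130,190,220,3,'pics/c15.png')
E
```

```text
clock: 10.33
eef_pos: [481.0, -144.9, 60.6]
eef_rot: [[-0.128, 0.992, 0.001], [0.992, 0.128, -0.0], [-0.0, 0.001, -1.0]]
ft_force: [5.7, 2.8, 1.3]
gripper_width: 19.9
clock: 10.83
eef_pos: [480.4, -144.8, 60.4]
eef_rot: [[-0.128, 0.992, -0.0], [0.992, 0.128, 0.0], [0.0, -0.0, -1.0]]
ft_force: [0.1, 0.0, -0.3]
gripper_width: 50.2
[ 480.42678941 -144.74818551   60.45357071] [-0.36076895 -0.15726472 -0.21387844] 49.88114639034095
```

View pics/c15.png

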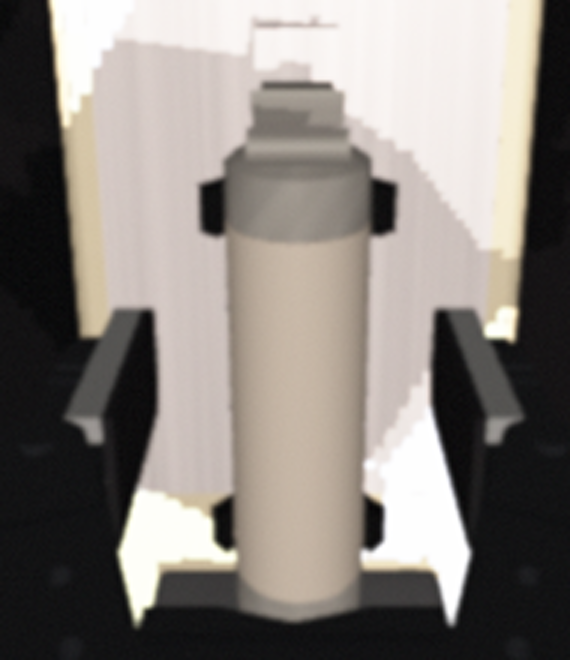

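The tube lies released between the beads and on both rests. I'll lift clear, shut the fingers and go to the switch's -x side.

```bash
python3 -m handwheel '[{"tx":0,"ty":0,"tz":0.015,"ax":0,"ay":0,"az":0,"fingers":0.05},{"tx":0,"ty":0,"tz":0.03,"ax":0,"ay":0,"az":0,"fingers":0.05},{"tx":0,"ty":0,"tz":0.035,"ax":0,"ay":0,"az":0,"fingers":0.05},{"tx":0,"ty":0,"tz":0.035,"ax":0,"ay":0,"az":0,"fingers":0.05},{"tx":0,"ty":0,"tz":0.015,"ax":0,"ay":0,"az":0,"fingers":0},{"tx":-0.01,"ty":-0.02,"tz":0,"ax":0,"ay":0,"az":0,"fingers":0},{"tx":-0.015,"ty":-0.03,"tz":0,"ax":0,"ay":0,"az":0,"fingers":0},{"tx":-0.015,"ty":-0.031,"tz":0,"ax":0,"ay":0,"az":0,"fingers":0},{"tx":-0.015,"ty":-0.031,"tz":0,"ax":0,"ay":0,"az":0,"fingers":0},{"tx":0,"ty":0,"tz":0,"ax":0,"ay":0,"az":0,"fingers":0},{"tx":0,"ty":0,"tz":0,"ax":0,"ay":0,"az":0,"fingers":0},{"tx":0,"ty":0,"tz":0,"ax":0,"ay":0,"az":0,"fingers":0}]'
python3 - <<'E'
from h import *
m=r.camera_model('wrist');np.save('m10.npy',m,allow_pickle=True)
c=r.grab_frame('wrist');cv2.imwrite('pics/w10raw.png',c[:,:,::-1])
cv2.imwrite('pics/w10.png',cv2.resize(c[:,:,::-1],None,fx=1.5,fy=1.5))
o=r.get_obs();print(o['eef_pos'],o['ft_force'],o['gripper_width'])
im=r.grab_frame('side');cv2.imwrite('pics/s10raw.png',im[:,:,::-1])
crop('pics/s10raw.png',230,180,100,100,6,'pics/c16.png')
E
```

```text
clock: 11.88
eef_pos: [425.4, -256.6, 190.4]
eef_rot: [[-0.128, 0.992, -0.0], [0.992, 0.128, 0.0], [0.0, -0.0, -1.0]]
ft_force: [-0.4, 0.4, 0.1]
gripper_width: -0.1
[ 425.63129668 -256.19720831  190.42455841] [ 0.85201131  0.38953356 -0.52159826] 0.15984532208080748
```

View pics/w10.png

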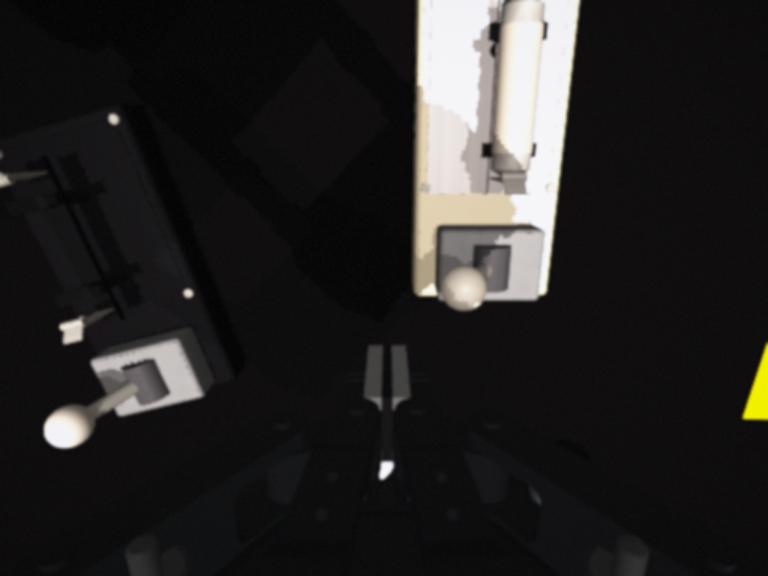

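View pics/c16.png

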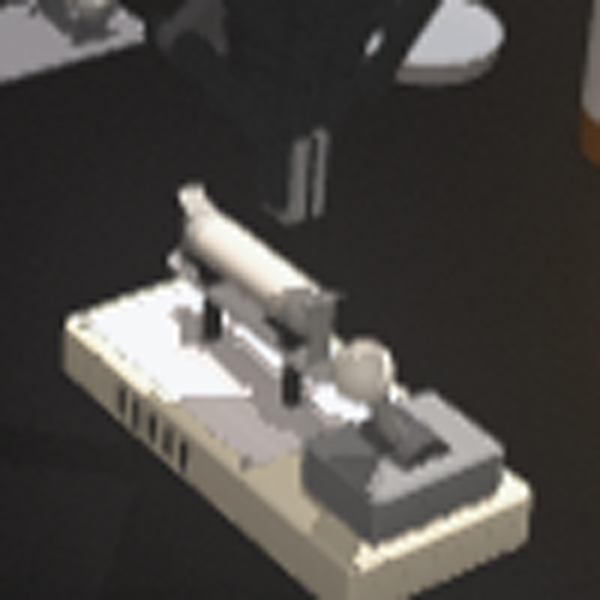

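The tube lies level on both rests under both clips. The switch knob is at (464,288) and still leans to -x.

```bash
python3 - <<'E'
from h import *
m=np.load('m10.npy',allow_pickle=True).item()
k=cast('wrist',(464.5)/1.5-.5,288.5/1.5-.5,100,m);e=cast('wrist',(441.5)/1.5-.5,288.5/1.5-.5,100,m)
print(k,np.linalg.norm(k-e))
E
```

```text
[ 469.27288435 -251.55274184  100.        ] 13.23578301733732
```

```bash
python3 -m handwheel '[{"tx":0,"ty":-0.0005,"tz":-0.02,"ax":0,"ay":0,"az":0,"fingers":0},{"tx":0,"ty":0,"tz":-0.03,"ax":0,"ay":0,"az":0,"fingers":0},{"tx":0,"ty":0,"tz":-0.03,"ax":0,"ay":0,"az":0,"fingers":0},{"tx":0,"ty":0,"tz":-0.02,"ax":0,"ay":0,"az":0,"fingers":0},{"tx":0,"ty":0,"tz":-0.004,"ax":0,"ay":0,"az":0,"fingers":0},{"tx":0,"ty":0,"tz":0,"ax":0,"ay":0,"az":0,"fingers":0},{"tx":0,"ty":0,"tz":0,"ax":0,"ay":0,"az":0,"fingers":0}]'
python3 -m handwheel '[{"tx":0.005,"ty":0.00065,"tz":0,"ax":0,"ay":0,"az":0,"fingers":0},{"tx":0.005,"ty":0.00065,"tz":0,"ax":0,"ay":0,"az":0,"fingers":0},{"tx":0.005,"ty":0.00065,"tz":0,"ax":0,"ay":0,"az":0,"fingers":0},{"tx":0.004,"ty":0.0005,"tz":0,"ax":0,"ay":0,"az":0,"fingers":0},{"tx":0.004,"ty":0.0005,"tz":0,"ax":0,"ay":0,"az":0,"fingers":0},{"tx":0.004,"ty":0.0005,"tz":0,"ax":0,"ay":0,"az":0,"fingers":0},{"tx":0.004,"ty":0.0005,"tz":0,"ax":0,"ay":0,"az":0,"fingers":0}]'
python3 - <<'E'
from h import *
c=r.grab_frame('wrist')
cv2.imwrite('pics/w11.png',cv2.resize(c[:,:,::-1],None,fx=1.5,fy=1.5))
E
```

```text
clock: 12.57
eef_pos: [426.1, -257.1, 87.2]
eef_rot: [[-0.129, 0.992, 0.0], [0.992, 0.129, -0.0], [-0.0, 0.0, -1.0]]
ft_force: [0.0, 1.0, 1.3]
gripper_width: 0.2
clock: 13.15
eef_pos: [456.9, -253.2, 86.6]
eef_rot: [[-0.129, 0.992, -0.0], [0.992, 0.129, -0.0], [-0.0, -0.0, -1.0]]
ft_force: [-2.0, -0.1, 0.9]
gripper_width: 0.0
```

View pics/w11.png

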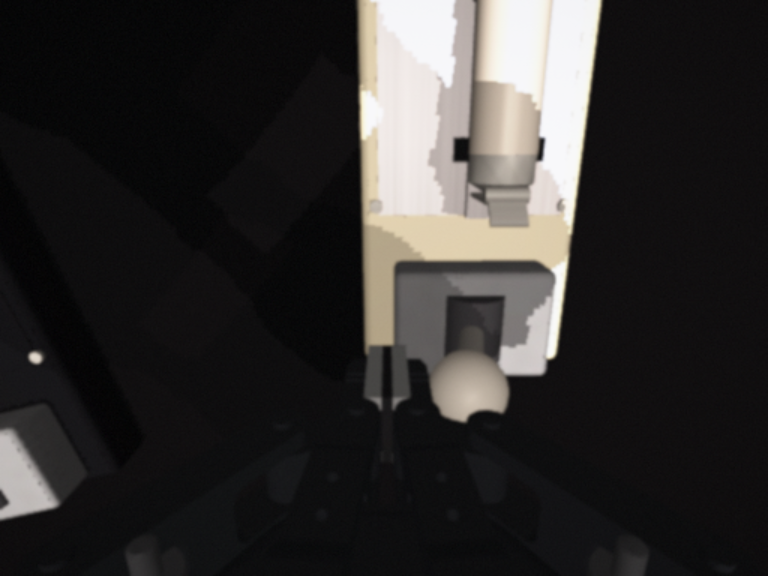

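The finger's back is on the knob at (470,388) and the lever is moving at about 2 N. I'll keep pushing while watching the force.

```bash
python3 -m handwheel '[{"tx":0.004,"ty":0.0005,"tz":0,"ax":0,"ay":0,"az":0,"fingers":0},{"tx":0.004,"ty":0.0005,"tz":0,"ax":0,"ay":0,"az":0,"fingers":0},{"tx":0.004,"ty":0.0005,"tz":0,"ax":0,"ay":0,"az":0,"fingers":0},{"tx":0.004,"ty":0.0005,"tz":0,"ax":0,"ay":0,"az":0,"fingers":0},{"tx":0.004,"ty":0.0005,"tz":0,"ax":0,"ay":0,"az":0,"fingers":0},{"tx":0.004,"ty":0.0005,"tz":0,"ax":0,"ay":0,"az":0,"fingers":0},{"tx":0.004,"ty":0.0005,"tz":0,"ax":0,"ay":0,"az":0,"fingers":0}]'|egrep 'pos|force'
python3 -m handwheel '[{"tx":0.002,"ty":0.0003,"tz":0,"ax":0,"ay":0,"az":0,"fingers":0},{"tx":0.002,"ty":0.0003,"tz":0,"ax":0,"ay":0,"az":0,"fingers":0}]'|egrep 'pos|force'
python3 - <<'E'
from h import *
c=r.grab_frame('wrist')
cv2.imwrite('pics/w12.png',cv2.resize(c[:,:,::-1],None,fx=1.5,fy=1.5))
E
```

```text
eef_pos: [484.9, -249.8, 86.4]
ft_force: [-1.2, 0.9, 0.1]
eef_pos: [488.7, -249.1, 86.4]
ft_force: [-1.3, -0.7, -0.4]
```

View pics/w12.png

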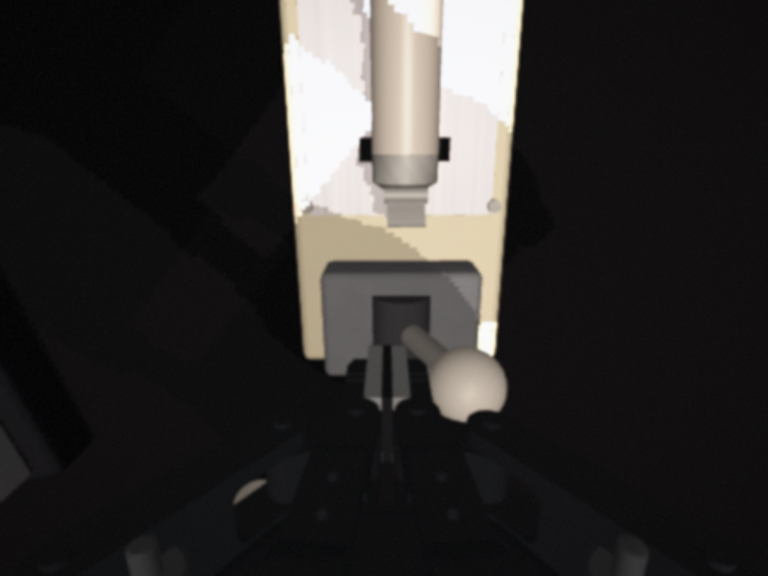

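```bash
python3 -m handwheel '[{"tx":0.002,"ty":0.0003,"tz":0,"ax":0,"ay":0,"az":0,"fingers":0},{"tx":0.002,"ty":0.0003,"tz":0,"ax":0,"ay":0,"az":0,"fingers":0}]'|egrep 'pos|force'
python3 -m handwheel '[{"tx":0.002,"ty":0.0003,"tz":0,"ax":0,"ay":0,"az":0,"fingers":0}]'|egrep 'pos|force'

```

```text
eef_pos: [492.4, -248.6, 86.4]
ft_force: [-1.3, -0.2, -0.9]
eef_pos: [494.5, -248.2, 86.4]
ft_force: [-1.4, 0.8, -0.5]
```

```bash
python3 -m handwheel '[{"tx":0.001,"ty":0.00015,"tz":0,"ax":0,"ay":0,"az":0,"fingers":0}]'|egrep 'pos|force'

```

```text
eef_pos: [495.2, -248.0, 86.3]
ft_force: [-8.8, -3.0, 0.4]
```

```bash
python3 -m handwheel '[{"tx":0.001,"ty":0.00015,"tz":0,"ax":0,"ay":0,"az":0,"fingers":0}]'|egrep 'pos|force'

```

```text
eef_pos: [495.4, -247.9, 86.3]
ft_force: [-14.3, -5.2, 3.8]
```

The lever has reached its stop: the force rose from 1.4 to 14 N. I'll back off and lift clear.

```bash
python3 -m handwheel '[{"tx":-0.01,"ty":-0.0013,"tz":0,"ax":0,"ay":0,"az":0,"fingers":0},{"tx":-0.02,"ty":-0.0026,"tz":0,"ax":0,"ay":0,"az":0,"fingers":0},{"tx":-0.02,"ty":-0.0026,"tz":0.02,"ax":0,"ay":0,"az":0,"fingers":0},{"tx":-0.02,"ty":-0.003,"tz":0.03,"ax":0,"ay":0,"az":0,"fingers":0},{"tx":-0.02,"ty":0,"tz":0.03,"ax":0,"ay":0,"az":0,"fingers":0},{"tx":-0.02,"ty":0,"tz":0.03,"ax":0,"ay":0,"az":0,"fingers":0},{"tx":-0.01,"ty":0,"tz":0.02,"ax":0,"ay":0,"az":0,"fingers":0},{"tx":0,"ty":0,"tz":0,"ax":0,"ay":0,"az":0,"fingers":0},{"tx":0,"ty":0,"tz":0,"ax":0,"ay":0,"az":0,"fingers":0},{"tx":0,"ty":0,"tz":0,"ax":0,"ay":0,"az":0,"fingers":0}]'
python3 - <<'E'
from h import *
c=r.grab_frame('wrist');cv2.imwrite('pics/w13.png',cv2.resize(c[:,:,::-1],None,fx=1.5,fy=1.5))
im=r.grab_frame('side');cv2.imwrite('pics/s13raw.png',im[:,:,::-1])
im=r.grab_frame('top');cv2.imwrite('pics/t13.png',im[:,:,::-1])
crop('pics/s13raw.png',230,180,100,100,6,'pics/c17.png')
crop('pics/t13.png',280,170,100,70,8,'pics/c18.png')
ey=np.array([-.1293,.9916,0]);ex=np.array([.9916,.1293,0]);s=np.array([480.9,-143.9,0])
print('on tip in c17',(proj('side',s-105*ey+26*ex+[0,0,100])-[230,180])*6)
for v in(45,-45):print(((proj('side',s+v*ey+[0,0,82])-[230,180])*6).round(),((proj('top',s+v*ey+[0,0,82])-[280,170])*8).round())
E
```

```text
clock: 15.25
eef_pos: [376.6, -257.5, 216.1]
eef_rot: [[-0.128, 0.992, 0.0], [0.992, 0.128, -0.0], [-0.0, 0.0, -1.0]]
ft_force: [0.6, -1.1, -0.6]
gripper_width: 0.4
on tip in c17 [460.56758812 333.13014905]
[195. 224.] [192. 313.]
[318. 319.] [440. 276.]
```

View pics/c17.png

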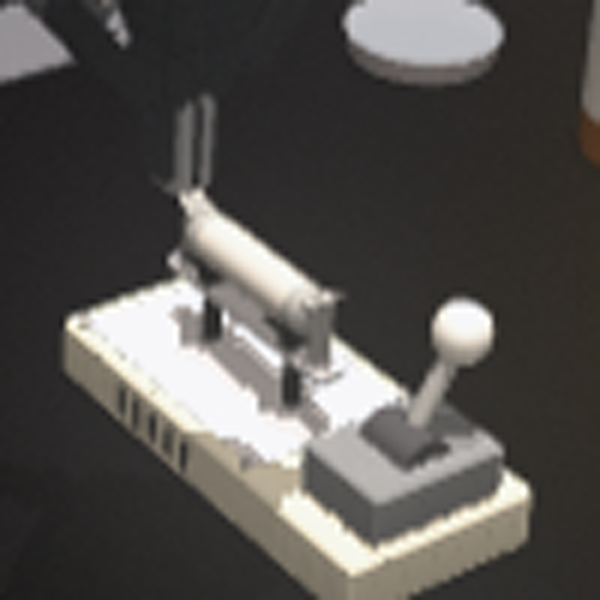

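View pics/w13.png

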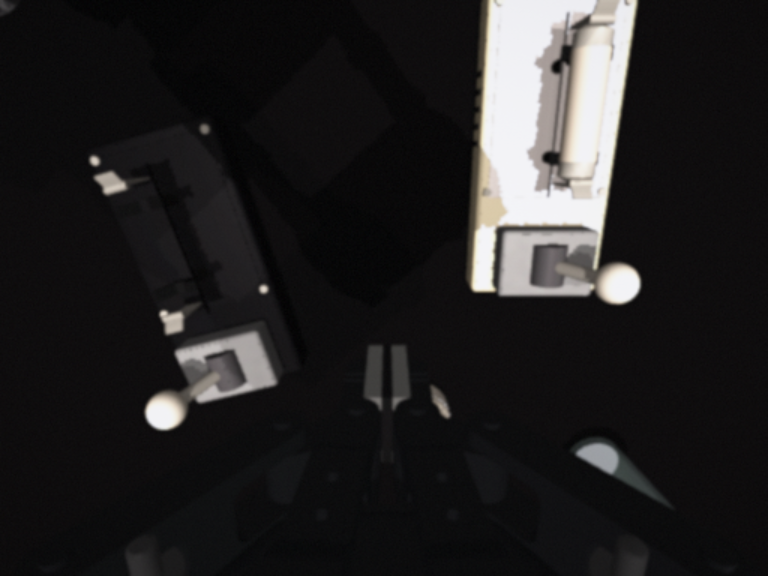

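View pics/t13.png

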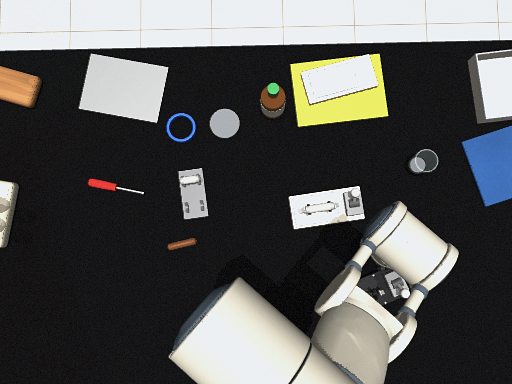

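The knob is at (463,331) in the side crop, against (461,333) predicted for fully on. The tube lies level under both clips. The short tube and the visible bystanders are where they were. I'll hand in.

```bash
python3 -c "
from workcell import r
print(r.get_obs()['clock'],r.get_obs()['ft_force']);print(r.finish_job())"
```

```text
15.4 [-0.08522927 -0.15788876  0.00844002]
the job is handed in; nothing more can be done
None
```

View pics/s13raw.png

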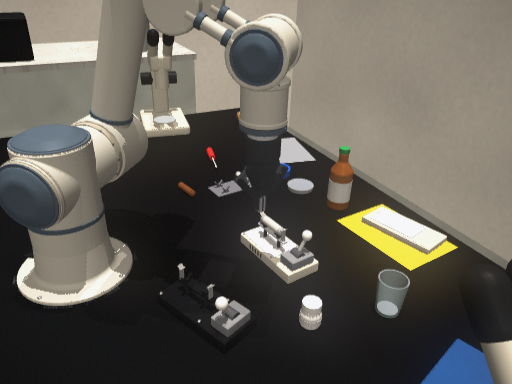

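I pressed the long tube into the cream light box until both ends snapped under the clips, then flipped the switch over. I handed in at 15.4 s of the 66 s allowed; no verdict is reported.

- **Pressing:** the force built to about 13 N, then fell to 3.5 N as the ends snapped in. I stopped there, eased up 3 mm and let go.
- **Switch:** I pushed the lever with the shut fingers until it met its stop. I overran the stop slightly, up to about 15 N for a moment, then backed off.
- **Last checks:** the pictures show the tube level on both rests under both clips. The knob is within about 1 px of where full "on" should be. The arm is clear, with wrist force near 0.
- **Other things on the bench:** the short tube and the bystanders look unmoved by eye. The arm hid the jar in the last top view, but it shows in its place in the side view.
- **Disagreements:** the top and wrist cameras differed by about 1.5–2 mm on the seat position. I used the wrist camera's figure and corrected against the clip bead in view. One projection of the tube's near end was about 3 mm off. I put that down to the camera, because the tube looked nearly the same there when it lay in the rack.

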